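# True up a tilting cake stand by feel

### The arm

A 7-joint arm with a two-finger parallel gripper is mounted at the origin on the work surface. World frame = base frame: x ahead of the robot, y to its left, z up, the work surface at z = 0. Lengths are in m, angles in rad, forces in N, time in s.
With the tool pointing down it reaches from about 0.4 to 0.925 m from the base axis. Payload 4.1 kg.
Tool frame: the origin (TCP) lies between the finger pads; the fingertips stand 19 mm ahead of it and the grasp point (between the pads) is the TCP; z points along the fingers, y is the line along which they close (so a half turn about z gives the same grasp; the last joint's range is limited). The gripper opens to 85 mm and grips with 20 to 120 N. Pads are 22 mm wide; open, the fingers measure 114 mm over their backs; the gripper's body (76 mm by 85 mm) begins 54 mm behind the grasp point. The pads swing forward as they close: fully open they stand 13 mm farther back than shut.
Start: joints at [-1.434, 0.398, 0.045, 1.537, -0.019, 1.207, -0.051], TCP at [0.152, 0.632, 0.216] pointing down, gripper open.
Joint ranges: [-2.82, 2.82], [-0.49, 2.23], [-1.37, 1.46], [0, 2.46], [-1.36, 4.5], [0.23, 2], [-2.94, 2.94]. Speed limits (rad/s): [2.57, 2.57, 3.14, 3.14, 3.14, 3.14, 3.14].

### API

Orientations are given as a unit quaternion [w, x, y, z].
In Python, from rig import arm gives the robot as it stands.
- The arm moves only by the tool servo_tool, never from a script. Its argument "series" is a list of rows, each a list of 6 numbers: the shift along the tool's x, y, z in cm, then the turn, a rotation vector about the tool's x, y, z in rad. In form: [[dx, dy, dz, ax, ay, az], ...]. A call has 1 to 20 rows; each row shifts and turns the commanded pose from where the row before left it, along the tool's axes as they then stand; what a row does not reach is not made up. A row lasts 1/10 s, in which the tool goes at most 50 mm and 8.59 degrees, less where a joint would pass 70% of its speed; a pose out of reach is approached as far as the arm can. A call is refused whole if a number of a shift passes 5 or a number of a turn 0.15, either way. A call with a gripper value outside its range is refused whole. "claw" is the opening, from 0 (shut) to 1 (fully open), set as the call begins (left out, the last holds). The fingers move at their own pace and stop on an object; "force" is the grip in N (left out, the last holds). Time passes only in rows, so rows that do not move let the fingers close. It gives the time, the measured TCP pose, the force, the opening and the grip force at its end, in the units of the state.
- arm.read_state(): the state, without advancing time (a new reading comes with each control period).
- arm.get_image(name): name is "scene" or "top"; returns the picture (480x640x3 uint8, red, green, blue); there is no depth.
- arm.calibration(name): a dict with "fx", "fy", "cx", "cy" (pixels), "view" (4x4, takes a point from world to camera coordinates). Camera axes: x right, y up, looking along -z (the intrinsics and any distortion apply to the point x, -y, -z); pixel columns grow to the right and rows downward; lengths in m; the calibration is good to about 2 mm. A picture is of the moment at which its call begins. calibration takes no time and is no camera call.
- arm.close_job(): hands the job in; it is judged then, once.
Trained networks look in the newest picture that a camera, given by its name, has taken for a name from the list of things; names that differ only in an ending like _2 or _b are one class to them, and where a whole thing is asked for, a point or a joint stands for the part that bears it (a point fixed in the world has none). Each returns a list of dicts, best first, with "score" (0 to 1); they miss things now and then, are a little off and sometimes report something else, mostly with a low value. They report only what shows in the picture. A call takes as long as a camera call. They do not tell look-alikes from the thing itself.
- arm.cut_out(camera, thing): "mask" (480x640 bool, what is visible of it) and "uv" ([column, row] in pixels, amid what is visible of it).
The state is a dict: "time": time; "q": joint angles; "joint_vel": joint speeds; "effort": joint torques, N m; "ee_pos": TCP position; "ee_rot": TCP orientation; "wrist_force": force on the tool from outside, world axes, zero at the start; "torque": the same for the moment, N m; "finger_gap": finger opening in m; "finger_force": force on a finger pad.
Only numpy, scipy, OpenCV 4.12 (cv2) and the standard library are available. Lean on these libraries where they do the work, as an engineer would, in place of code of your own. Each camera call takes 0.05 s, during which the arm holds its last target. There are 200 camera calls.

### The job

The round top of the tilting cake stand has been left slightly out of level. Take the ball-ended feeler from its holder, feel the top gently with it at several points around the edge to find the high spot, and press that side slowly down, touching the top with nothing but the feeler, until the top is level. Then stand the feeler back in its holder, fully down, leave the other things where they are, and let go.

Things in the scene. Friction and masses are not known exactly. Their poses are not given: they have to be found in the camera images.
- stand: The tilting cake stand: aluminium foot 190 mm across, fixed to the table, a column that is clamped at a height unknown beforehand, and a plain flat round top 230 mm across and 8 mm thick, pivoted on the column 20 mm below its upper face. Origin: centre of the foot's underside, z up. This is the fixed foot's pose: it tells nothing of the top's height or tilt, and its yaw has no meaning.
- top_middle (a point): Fixed point on the stand's axis, 105 mm above the table. The middle of the top's upper face (a small dark dot) lies on the same axis, 0 to 14 mm above this point. The top starts 0.03 to 0.065 rad out of level in any direction (rim 3 to 7 mm high on one side, as low opposite) and can tip any way about its pivot by 0.12 rad.
- column (a point): Fixed point on the stand's axis, 50 mm above the table. The top's joint is greased and heavily damped, without a spring: the top creeps where pushed and stays where left. Pushed down 95 mm out from the axis, it starts to give at about 1 N and sinks about 0.6 mm/s for each further newton (3 mm/s takes about 6 N); a fast push meets tens of newtons, and more than 30 N spoils it.
- probe: The feeler, loose, 100 g: a steel rod 8 mm thick with a 12 mm ball at its lower end, a collar 34 mm across from 90 to 94 mm above that end, then a round black handle 22 mm thick from 94 to 170 mm. Origin: lowest point of the ball; z: up the rod. In its holder its origin is 10 mm above the table, the collar rests on the holder and the handle spans 104 to 180 mm above the table.
- probe_collar (a point): Centre of the underside of the feeler's collar, 90 mm above its lowest point.
- holder: The feeler's holder: a white plastic block 70 x 70 x 100 mm, fixed to the table, with one round upright hole 18 mm wide and 94 mm deep in the middle of its top, mouth chamfered by 3 mm. Origin: centre of its underside, z up. It stands to the left or to the right of the stand.
- holder_hole0 (a point): Centre of the mouth of the holder's hole, in its top face, 100 mm above the table.
- shaker: Bystander: a closed steel can 64 mm across and 110 mm tall, standing on the side of the stand away from the holder. Origin: centre of its underside.
- bowl: Bystander: a steel mixing bowl 120 mm across, 60 mm tall, beyond the stand. Origin: centre of its underside.
- bin: Bystander: an open green plastic tub 100 x 100 x 70 mm, beyond the stand. Origin: centre of its underside.
Mind the look-alikes: they are no part of the job. There is more than one size of the probe; the one meant has the size given above. Of the things that look like the stand, the larger one is meant.

How it is judged:
On the way, in this order (a step that is already met when the one before it is completed fails the run):
1. the feeler, clear of its holder, touches the top (horizontal distance between probe_collar and holder_hole0 above 0.05 m and contact force between probe and stand above 0.3 N).
2. the top has been brought level to within 0.011 rad (angle between top_c0's own z axis and vertical below 0.011 rad), for 0.2 s.
At the end, for the whole second after the job is handed in: The top is level to within 0.011 rad (about 1.3 mm at its rim from the mean); the feeler stands at rest in its holder, collar within 4 mm of the holder's top and 6 mm of the hole's centre, upright within 0.1 rad, and released (angle between top_c0's own z axis and vertical below 0.011 rad and horizontal distance between probe_collar and holder_hole0 below 0.006 m and z of probe_collar in the frame of holder_hole0 below 0.004 m and angle between probe's own z axis and vertical below 0.1 rad and linear speed of probe below 0.02 m/s); the robot touches nothing.
It fails at once if more than 30 N between the feeler and the stand (contact force between probe and stand above 30 N).
It fails at once if the gripper or arm touches the stand or its top (contact force between any of the fingers, the arm and stand above 0.5 N).
It fails at once if a bystander is moved by more than 20 mm (distance of any of shaker, bowl, bin from where it was at the start of the episode above 0.02 m).
It also fails if it takes over 72 s, if anything falls off the work surface, if the arm or the gripper's body presses on something with over 40 N, if the wrist force passes 120 N, or if a joint passes its speed limit or range.

## Working session

There is one attempt and no reset: what is moved stays moved. The work goes in short steps, Python scripts to look and compute and a tool call to move; the robot and the scene stay as the last step left them, time stands still between calls to the robot, and variables do not carry over. Pictures are saved under pics/ and viewed, at most 10 in all, crops included, and the job is handed in when it is done.

Besides the shell and the picture viewer there is one more tool, called after "Request:" by a JSON object that holds its "op" and its "data", one argument or row to a line. servo_tool: Moves the arm, as the interface text tells. Its arguments: {"type":"object","properties":{"series":{"type":"array"},"claw":{"type":"number"},"force":{"type":"number"}},"required":["series"]}

```bash
mkdir -p pics; ls; python3 - <<'E'
from rig import arm
import cv2,numpy as np
s=arm.read_state();print(s['time'],s['ee_pos'],s['ee_rot'],s['wrist_force'])
for c in("scene","top"):
    im=arm.get_image(c);cv2.imwrite(f"pics/{c}0.png",im[:,:,::-1])
    k=arm.calibration(c);print(c,k)
    for t in("probe","holder","stand","shaker","bowl","bin"):
        print(t,[(round(d['score'],2),np.round(d['uv']),int(d['mask'].sum())) for d in arm.cut_out(c,t)])
E
```

```text
pics
0.0 [0.15164304 0.63136497 0.21474472] [-6.37307104e-05  1.17551200e-01  9.93066321e-01 -9.96743907e-04] [ 0.1470373   0.31884105 -0.34593684]
scene {'fx': 517.5325639667403, 'fy': 517.5325639667403, 'cx': 314.7269046135016, 'cy': 236.58549344731745, 'view': array([[-0.54049756,  0.84134322,  0.00199247,  0.25273056],
       [-0.54896654, -0.35446094,  0.75696313,  0.21423809],
       [ 0.63757205,  0.40804293,  0.65345455, -1.40625221],
       [ 0.        ,  0.        ,  0.        ,  1.        ]])}
probe [(0.83, array([167., 177.]), 1089), (0.79, array([244., 136.]), 878), (0.71, array([201., 160.]), 313)]
holder [(0.87, array([210., 195.]), 1887)]
stand [(0.7, array([452., 226.]), 4828), (0.55, array([272., 254.]), 10353)]
shaker [(0.63, array([457., 311.]), 2274)]
bowl [(0.65, array([317., 376.]), 4041)]
bin [(0.92, array([153., 297.]), 4248)]
top {'fx': 567.359288905802, 'fy': 567.359288905802, 'cx': 322.5504632379828, 'cy': 239.49570329230806, 'view': array([[ 1.45414174e-03, -9.99983568e-01, -5.54523982e-03,
         1.90286899e-02],
       [ 9.93917121e-01,  8.34626842e-04,  1.10127473e-01,
        -5.11112200e-01],
       [-1.10121035e-01, -5.67164975e-03,  9.93902002e-01,
        -1.22146521e+00],
       [ 0.00000000e+00,  0.00000000e+00,  0.00000000e+00,
         1.00000000e+00]])}
probe [(0.82, array([476., 256.]), 276), (0.8, array([481., 202.]), 636), (0.63, array([462., 311.]), 632), (0.38, array([411., 133.]), 2586)]
holder [(0.65, array([462., 260.]), 1329)]
stand [(0.9, array([222., 358.]), 5625), (0.57, array([348., 207.]), 9631)]
shaker [(0.77, array([183., 240.]), 1052), (0.59, array([346., 208.]), 9641)]
bowl [(0.96, array([248., 134.]), 2278)]
bin [(0.61, array([409., 131.]), 2531)]
```

View pics/scene0.png

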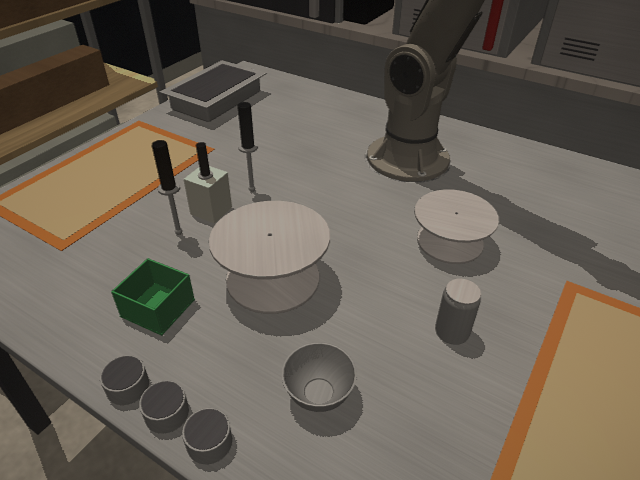

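View pics/top0.png

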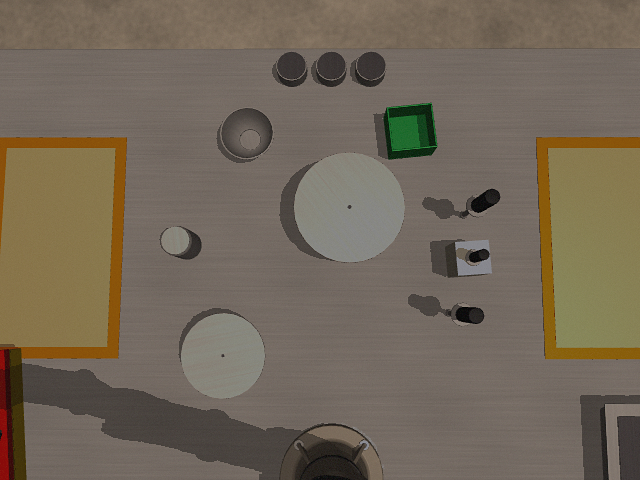

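The held feeler candidates are: (202,160) in the white holder, and free-standing ones at (165,170) and (246,130). The stand candidates are the large one at (270,240) and the small one at (456,225). By the description I take the feeler in the holder and the larger stand, and check both by size.

```bash
cat >h.py <<'E'
from rig import arm
import cv2,numpy as np
def P(c):
    k=arm.calibration(c);V=np.diag([1,-1,-1,1])@k['view']
    return np.array([[k['fx'],0,k['cx']],[0,k['fy'],k['cy']],[0,0,1]])@V[:3]
def tri(a,b):
    X=cv2.triangulatePoints(P('scene'),P('top'),np.float64(a).reshape(2,1),np.float64(b).reshape(2,1)).ravel()
    X=X[:3]/X[3];e=[]
    for c,p in(('scene',a),('top',b)):
        q=P(c)@np.r_[X,1];e.append(np.round(q[:2]/q[2]-p,1))
    return np.round(X,4),e
def onz(c,uv,z):
    p=P(c);H=np.c_[p[:,0],p[:,1],p[:,2]*z+p[:,3]];X=np.linalg.solve(H,np.r_[uv,1]);return X[:2]/X[2]
E
python3 - <<'E'
from h import *
def blobs(c,t):
    return [d['mask'] for d in arm.cut_out(c,t) if d['score']>.5]
for c in('scene','top'):
    for t in('probe','holder'):
        for m in blobs(c,t):
            v,u=np.nonzero(m);pts=np.c_[u,v]
            print(c,t,pts.mean(0).round(1),'bbox',u.min(),u.max(),v.min(),v.max(),cv2.minAreaRect(pts.astype(np.float32)))
a,b=cv2.imread('pics/scene0.png'),cv2.imread('pics/top0.png')
x=cv2.resize(a[90:250,130:290],(480,480),interpolation=2);y=cv2.resize(b[180:340,400:520][:, :],(360,480),interpolation=2)
cv2.imwrite('pics/crop.png',np.hstack([x,np.zeros((480,300,3),np.uint8)])[:, :480]);cv2.imwrite('pics/crop.png',cv2.resize(np.hstack([x,y]),(798,456)))
print('dot',tri((269.5,234.5),(349.3,207)))
E
```

```text
scene probe [166.1 176.9] bbox 152 181 140 234 ((168.11204528808594, 186.6745147705078), (96.39508056640625, 21.278076171875), 73.68614959716797)
scene probe [246.6 136. ] bbox 238 257 101 190 ((247.5, 145.5), (89.0, 19.0), 90.0)
scene probe [202.6 160.2] bbox 197 210 143 177 ((203.16067504882812, 159.93707275390625), (34.5105094909668, 11.140069007873535), 84.5596694946289)
scene holder [208.  194.3] bbox 184 230 167 222 ((208.2572021484375, 194.92196655273438), (54.96867752075195, 44.932899475097656), 81.25383758544922)
top probe [476.3 256.6] bbox 465 488 250 265 ((476.7524719238281, 257.5247497558594), (14.527543067932129, 23.482877731323242), 84.2894058227539)
top probe [480.6 203. ] bbox 460 499 189 217 ((479.0487976074219, 203.56100463867188), (20.302589416503906, 44.04100036621094), 51.34019470214844)
top probe [464.9 314.1] bbox 446 483 302 325 ((464.5, 313.5), (23.0, 37.0), 90.0)
top holder [466.  259.2] bbox 445 491 240 277 ((467.8852233886719, 258.6634521484375), (36.241790771484375, 45.97279739379883), 86.42366790771484)
dot (array([ 0.5688, -0.0363,  0.1176]), [array([0.4, 0. ]), array([ 0.2, -0.2])])
```

View pics/crop.png

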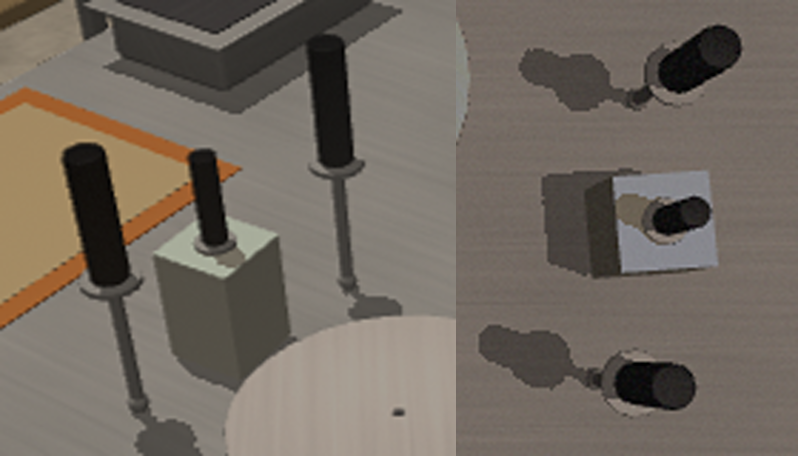

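The crop shows the held feeler with its slim handle from about (201,145) to the collar on the white block at (206,176). The two free-standing ones are clearly larger. In the top view its handle end is at about (483,254).

```bash
python3 - <<'E'
from h import *
print('held',tri((201.2,145.1),(482.8,254.4)))
print('collar',tri((205.5,176),(468,259)))
print('n1',tri((159.8,143.3),(492.6,196.1)));print('n2',tri((244.4,105.1),(475.8,315.4)))
# holder top face corners from crop
for a,b in (((187.0,179.5),(490.5,273)),((227.5,172.5),(455,240.5))): print('cor',tri(a,b))
for p in ((454.5,242),(489.5,239.5),(491.5,272.8),(455.5,275)): print(onz('top',p,.1).round(4))
# disk centre by rim ellipse
for d in arm.cut_out('top','stand'):
    m=d['mask'].astype(np.uint8);c=max(cv2.findContours(m,0,1)[0],key=cv2.contourArea)
    e=cv2.fitEllipse(c);print(e,onz('top',e[0],.117).round(4))
E
```

```text
held (array([ 0.4661, -0.2906,  0.1783]), [array([0.2, 0. ]), array([ 0.2, -0.1])])
collar (array([ 0.4661, -0.2852,  0.0998]), [array([2.6, 0.4]), array([ 1.9, -1.5])])
n1 (array([ 0.5693, -0.2962,  0.2324]), [array([-0.3, -0.1]), array([-0.2,  0.2])])
n2 (array([ 0.3504, -0.2596,  0.2313]), [array([-0., -0.]), array([-0.,  0.])])
cor (array([ 0.4468, -0.3528,  0.0523]), [array([7.7, 0.9]), array([ 5.6, -4.8])])
cor (array([ 0.4867, -0.2311,  0.1454]), [array([-9.4, -1.6]), array([-6.8,  4.8])])
[ 0.4982 -0.2542]
[ 0.5034 -0.3267]
[ 0.4345 -0.3287]
[ 0.4298 -0.2546]
((222.7524871826172, 355.42877197265625), (83.02210998535156, 84.43294525146484), 28.24542236328125) [0.2676 0.2186]
((348.89794921875, 207.1507568359375), (109.24893188476562, 110.4131851196289), 116.46942901611328) [ 0.5683 -0.035 ]
```

Request:
{"op": "servo_tool", "data": {
  "series": [
    [0,0,-4.3,0,0,-0.118],
    [0,0,-4.3,0,0,-0.118],
    [-3,-3.3,0,0,0,0],
    [-3,-3.3,0,0,0,0],
    [-3,-3.3,0,0,0,0],
    [-3,-3.3,0,0,0,0],
    [-3,-3.3,0,0,0,0],
    [-3,-3.3,0,0,0,0],
    [-3,-3.3,0,0,0,0],
    [-3,-3.3,0,0,0,0],
    [-3,-3.3,0,0,0,0],
    [-3,-3.3,0,0,0,0],
    [0,-4,0,0,0,0],
    [0,-4,0,0,0,0],
    [0,-4,0,0,0,0],
    [0,-4,0,0,0,0],
    [0,-4,0,0,0,0],
    [0,-4,0,0,0,0],
    [0,-4,0,0,0,0],
    [0,0,0,0,0,0]
  ],
  "claw": 1,
  "force": 60
}}

```text
time: 2.95
ee_pos: [0.4518, 0.0156, 0.3024]
ee_rot: [0.001, 0.005, 1.0, -0.0]
wrist_force: [-0.7, -0.4, -0.4]
finger_gap: 0.0855
finger_force: 0.0
```

Request:
{"op": "servo_tool", "data": {
  "series": [
    [-0.2,-4,0,0,0,-0.01],
    [-0.2,-4,0,0,0,0],
    [-0.2,-4,0,0,0,0],
    [-0.2,-4,0,0,0,0],
    [-0.2,-4,0,0,0,0],
    [-0.2,-4,0,0,0,0],
    [-0.2,-4,0,0,0,0],
    [0,-2.6,0,0,0,0],
    [0,0,2,0,0,0],
    [0,0,2,0,0,0],
    [0,0,1,0,0,0],
    [0,0,0,0,0,0],
    [0,0,0,0,0,0]
  ]
}}

```text
time: 4.25
ee_pos: [0.4693, -0.2835, 0.2523]
ee_rot: [0.0, -0.006, 1.0, -0.0]
wrist_force: [0.0, -0.3, 0.3]
finger_gap: 0.0852
finger_force: 0.0
```

```bash
python3 - <<'E'
from h import *
s=arm.read_state();print(s['time'],s['ee_pos'],s['ee_rot'],s['wrist_force'])
a=arm.get_image('scene');b=arm.get_image('top')
x=cv2.resize(a[60:260,100:300],(480,480));y=cv2.resize(b[190:330,410:503],(319,480))
cv2.imwrite('pics/g1.png',np.hstack([x,y])[:,:,::-1])
E
```

```text
4.25 [ 0.46932774 -0.28347599  0.25232889] [ 4.03294066e-04 -5.53267371e-03  9.99984611e-01 -6.63270281e-05] [ 0.01179752 -0.33311167  0.26164045]
```

View pics/g1.png

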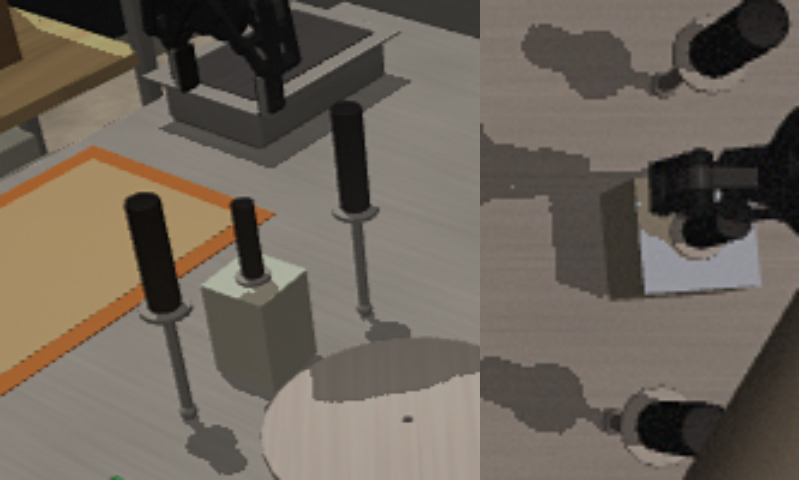

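The gripper hangs above the holder, fingers along y, and the held feeler stands between the two larger ones with clear room. I go down onto its handle.

Request:
{"op": "servo_tool", "data": {
  "series": [
    [0.3,-0.6,1,0,0,0],
    [0,0,2,0,0,0],
    [0,0,2,0,0,0],
    [0,0,2,0,0,0],
    [0,0,2,0,0,0],
    [0,0,1,0,0,0],
    [0,0,0,0,0,0],
    [0,0,0,0,0,0]
  ]
}}

```text
time: 5.15
ee_pos: [0.4661, -0.2903, 0.1523]
ee_rot: [0.0, -0.005, 1.0, -0.0]
wrist_force: [-0.7, -0.7, -0.4]
finger_gap: 0.0854
finger_force: 0.0
```

Request:
{"op": "servo_tool", "data": {
  "series": [
    [0,0,0,0,0,0],
    [0,0,0,0,0,0],
    [0,0,0,0,0,0],
    [0,0,0,0,0,0],
    [0,0,0,0,0,0],
    [0,0,0,0,0,0],
    [0,0,0,0,0,0],
    [0,0,0,0,0,0]
  ],
  "claw": 0,
  "force": 60
}}

```text
time: 5.95
ee_pos: [0.4662, -0.2902, 0.1522]
ee_rot: [0.0, -0.005, 1.0, -0.0]
wrist_force: [-0.4, -0.8, 4.0]
finger_gap: 0.0192
finger_force: 58.6
```

Request:
{"op": "servo_tool", "data": {
  "series": [
    [0,0,-1,0,0,0],
    [0,0,-2,0,0,0],
    [0,0,-2,0,0,0],
    [0,0,-2,0,0,0],
    [0,0,-2,0,0,0],
    [0,0,-2,0,0,0],
    [0,0,-2,0,0,0],
    [0,0,-1,0,0,0],
    [0,0,0,0,0,0],
    [0,0,0,0,0,0]
  ]
}}

```text
time: 6.95
ee_pos: [0.4654, -0.2892, 0.2909]
ee_rot: [-0.001, -0.005, 1.0, 0.001]
wrist_force: [0.1, -0.4, -1.5]
finger_gap: 0.0192
finger_force: 58.6
```

```bash
python3 - <<'E'
from h import *
s=arm.read_state();print(s['time'],s['ee_pos'],s['ee_rot'],s['wrist_force'])
a=arm.get_image('scene');b=arm.get_image('top')
x=cv2.resize(a[40:240,100:300],(480,480));y=cv2.resize(b[190:330,410:503],(319,480))
cv2.imwrite('pics/g2.png',np.hstack([x,y])[:,:,::-1])
for z in (.153,.243):
  for c in('scene','top'):
    q=P(c)@[.466,-.290,z+.01,1];print(z,c,q[:2]/q[2])
E
```

```text
6.95 [ 0.465355   -0.28922883  0.29091102] [-6.42918774e-04 -5.25185880e-03  9.99985873e-01  5.07924691e-04] [ 0.12717376 -0.42934257 -1.51080203]
0.153 scene [202.62682227 151.35907981]
0.153 top [480.51130216 254.96354415]
0.243 scene [196.50726296 113.44547054]
0.243 top [494.09069537 250.80562111]
```

View pics/g2.png

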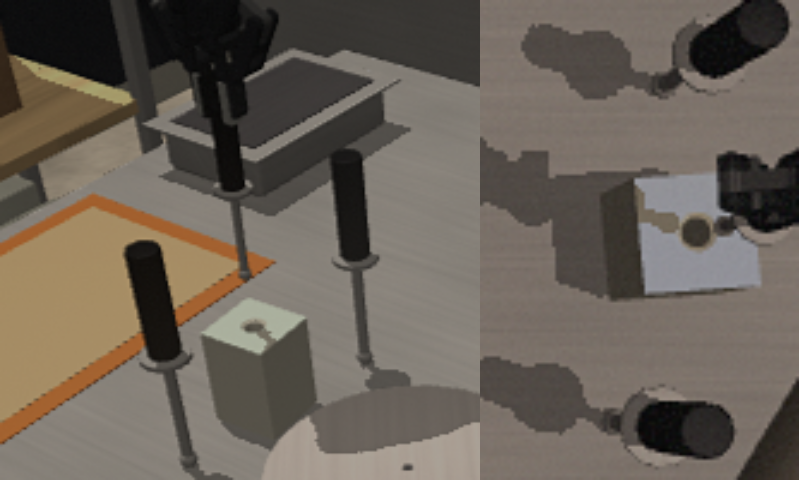

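The feeler is held upright with its ball at about crop (246,275), clear of the holder. I go to the first touch point, on the -y side of the top.

Request:
{"op": "servo_tool", "data": {
  "series": [
    [-1.7,2.6,0,0,0,0],
    [-1.7,2.6,0,0,0,0],
    [-1.7,2.6,0,0,0,0],
    [-1.7,2.6,0,0,0,0],
    [-1.7,2.6,0,0,0,0],
    [-1.8,2.8,0,0,0,0],
    [0,0,0.8,0,0,0],
    [0,0,0.8,0,0,0],
    [0,0,0,0,0,0],
    [0,0,0,0,0,0]
  ]
}}

```text
time: 8.05
ee_pos: [0.5662, -0.1322, 0.2754]
ee_rot: [-0.001, -0.004, 1.0, -0.0]
wrist_force: [-0.0, -0.7, -1.4]
finger_gap: 0.0193
finger_force: 58.7
```

Request:
{"op": "servo_tool", "data": {
  "series": [
    [0,0,0.05,0,0,0],
    [0,0,0.05,0,0,0],
    [0,0,0.05,0,0,0],
    [0,0,0.05,0,0,0]
  ]
}}

```text
time: 8.45
ee_pos: [0.5672, -0.1308, 0.274]
ee_rot: [0.0, -0.005, 1.0, 0.0]
wrist_force: [-0.3, 0.6, -1.5]
finger_gap: 0.0194
finger_force: 58.7
```

Request:
{"op": "servo_tool", "data": {
  "series": [
    [0,0,0.05,0,0,0],
    [0,0,0.05,0,0,0],
    [0,0,0.05,0,0,0],
    [0,0,0.05,0,0,0]
  ]
}}

```text
time: 8.85
ee_pos: [0.5672, -0.1307, 0.2717]
ee_rot: [-0.0, -0.005, 1.0, 0.0]
wrist_force: [0.3, -0.3, -1.0]
finger_gap: 0.019
finger_force: 58.7
```

Request:
{"op": "servo_tool", "data": {
  "series": [
    [0,0,0.05,0,0,0],
    [0,0,0.05,0,0,0],
    [0,0,0.05,0,0,0],
    [0,0,0.05,0,0,0]
  ]
}}

```text
time: 9.25
ee_pos: [0.5672, -0.1307, 0.2697]
ee_rot: [0.0, -0.005, 1.0, 0.0]
wrist_force: [0.1, 0.2, -1.1]
finger_gap: 0.0196
finger_force: 58.7
```

Request:
{"op": "servo_tool", "data": {
  "series": [
    [0,0,0.04,0,0,0],
    [0,0,0.04,0,0,0],
    [0,0,0.04,0,0,0]
  ]
}}

```text
time: 9.55
ee_pos: [0.5672, -0.1307, 0.2685]
ee_rot: [0.0, -0.005, 1.0, 0.0]
wrist_force: [0.8, -0.5, -1.5]
finger_gap: 0.0192
finger_force: 58.7
```

Request:
{"op": "servo_tool", "data": {
  "series": [
    [0,0,0.04,0,0,0],
    [0,0,0.04,0,0,0],
    [0,0,0.04,0,0,0]
  ]
}}

```text
time: 9.85
ee_pos: [0.5672, -0.1307, 0.2673]
ee_rot: [0.0, -0.005, 1.0, 0.0]
wrist_force: [-0.8, 0.2, -1.2]
finger_gap: 0.019
finger_force: 58.7
```

Request:
{"op": "servo_tool", "data": {
  "series": [
    [0,0,0.04,0,0,0],
    [0,0,0.04,0,0,0],
    [0,0,0.04,0,0,0]
  ]
}}

```text
time: 10.15
ee_pos: [0.5672, -0.1307, 0.2661]
ee_rot: [-0.0, -0.005, 1.0, 0.0]
wrist_force: [0.4, 1.3, -1.4]
finger_gap: 0.0188
finger_force: 58.7
```

Request:
{"op": "servo_tool", "data": {
  "series": [
    [0,0,0.05,0,0,0],
    [0,0,0.05,0,0,0],
    [0,0,0.05,0,0,0]
  ]
}}

```text
time: 10.45
ee_pos: [0.5672, -0.1307, 0.2646]
ee_rot: [0.0, -0.005, 1.0, 0.0]
wrist_force: [-0.2, -0.0, -0.9]
finger_gap: 0.0192
finger_force: 58.7
```

Request:
{"op": "servo_tool", "data": {
  "series": [
    [0,0,0.05,0,0,0],
    [0,0,0.05,0,0,0],
    [0,0,0.05,0,0,0]
  ]
}}

```text
time: 10.75
ee_pos: [0.5672, -0.1307, 0.2632]
ee_rot: [0.0, -0.005, 1.0, 0.0]
wrist_force: [-0.8, 0.7, -1.2]
finger_gap: 0.0192
finger_force: 58.7
```

Request:
{"op": "servo_tool", "data": {
  "series": [
    [0,0,0.05,0,0,0],
    [0,0,0.05,0,0,0],
    [0,0,0.05,0,0,0]
  ]
}}

```text
time: 11.05
ee_pos: [0.5672, -0.1307, 0.2616]
ee_rot: [0.0, -0.005, 1.0, 0.0]
wrist_force: [1.0, 0.6, -1.9]
finger_gap: 0.0198
finger_force: 58.7
```

Request:
{"op": "servo_tool", "data": {
  "series": [
    [0,0,0.05,0,0,0],
    [0,0,0.05,0,0,0],
    [0,0,0.05,0,0,0]
  ]
}}

```text
time: 11.35
ee_pos: [0.5672, -0.1307, 0.2602]
ee_rot: [0.0, -0.005, 1.0, 0.0]
wrist_force: [0.9, 0.5, -0.9]
finger_gap: 0.0191
finger_force: 58.7
```

Request:
{"op": "servo_tool", "data": {
  "series": [
    [0,0,0.05,0,0,0],
    [0,0,0.05,0,0,0],
    [0,0,0.05,0,0,0]
  ]
}}

```text
time: 11.65
ee_pos: [0.5672, -0.1307, 0.2586]
ee_rot: [-0.0, -0.005, 1.0, 0.0]
wrist_force: [0.6, -0.2, -1.0]
finger_gap: 0.0193
finger_force: 58.7
```

Request:
{"op": "servo_tool", "data": {
  "series": [
    [0,0,0.05,0,0,0],
    [0,0,0.05,0,0,0],
    [0,0,0.05,0,0,0]
  ]
}}

```text
time: 11.95
ee_pos: [0.5672, -0.1307, 0.2571]
ee_rot: [0.0, -0.005, 1.0, 0.0]
wrist_force: [-0.2, 0.9, -1.1]
finger_gap: 0.0194
finger_force: 58.7
```

Request:
{"op": "servo_tool", "data": {
  "series": [
    [0,0,0.05,0,0,0],
    [0,0,0.05,0,0,0],
    [0,0,0.05,0,0,0]
  ]
}}

```text
time: 12.25
ee_pos: [0.5672, -0.1307, 0.2556]
ee_rot: [0.0, -0.005, 1.0, 0.0]
wrist_force: [-0.2, 0.3, -0.6]
finger_gap: 0.0191
finger_force: 58.8
```

Request:
{"op": "servo_tool", "data": {
  "series": [
    [0,0,0.04,0,0,0],
    [0,0,0.04,0,0,0],
    [0,0,0.04,0,0,0]
  ]
}}

```text
time: 12.55
ee_pos: [0.5674, -0.1308, 0.2548]
ee_rot: [0.0, -0.005, 1.0, -0.0]
wrist_force: [-0.0, 0.2, 1.9]
finger_gap: 0.0196
finger_force: 58.8
```

Request:
{"op": "servo_tool", "data": {
  "series": [
    [0,0,-1,0,0,0],
    [0,0,-1,0,0,0],
    [-2.4,2.4,0,0,0,0],
    [-2.4,2.4,0,0,0,0],
    [-2.4,2.4,0,0,0,0],
    [-2.4,2.3,0,0,0,0],
    [0,0,0.5,0,0,0],
    [0,0,0.4,0,0,0],
    [0,0,0,0,0,0],
    [0,0,0,0,0,0]
  ]
}}

```text
time: 13.55
ee_pos: [0.6615, -0.0364, 0.266]
ee_rot: [0.0, -0.004, 1.0, -0.0]
wrist_force: [-0.2, 0.2, -1.2]
finger_gap: 0.0193
finger_force: 58.8
```

Request:
{"op": "servo_tool", "data": {
  "series": [
    [0,0,0.04,0,0,0],
    [0,0,0.04,0,0,0],
    [0,0,0.04,0,0,0]
  ]
}}

```text
time: 13.85
ee_pos: [0.6621, -0.035, 0.2646]
ee_rot: [0.0, -0.005, 1.0, 0.0]
wrist_force: [0.2, -0.5, -0.9]
finger_gap: 0.0192
finger_force: 58.8
```

Request:
{"op": "servo_tool", "data": {
  "series": [
    [0,0,0.04,0,0,0],
    [0,0,0.04,0,0,0],
    [0,0,0.04,0,0,0]
  ]
}}

```text
time: 14.15
ee_pos: [0.6622, -0.0347, 0.263]
ee_rot: [-0.0, -0.005, 1.0, 0.0]
wrist_force: [-0.4, -0.1, -1.7]
finger_gap: 0.0194
finger_force: 58.8
```

Request:
{"op": "servo_tool", "data": {
  "series": [
    [0,0,0.04,0,0,0],
    [0,0,0.04,0,0,0],
    [0,0,0.04,0,0,0]
  ]
}}

```text
time: 14.45
ee_pos: [0.6622, -0.0347, 0.2618]
ee_rot: [-0.0, -0.005, 1.0, 0.0]
wrist_force: [-1.0, 0.0, -0.9]
finger_gap: 0.0191
finger_force: 58.8
```

Request:
{"op": "servo_tool", "data": {
  "series": [
    [0,0,0.04,0,0,0],
    [0,0,0.04,0,0,0],
    [0,0,0.04,0,0,0]
  ]
}}

```text
time: 14.75
ee_pos: [0.6623, -0.0347, 0.2607]
ee_rot: [0.0, -0.005, 1.0, 0.0]
wrist_force: [-0.1, -0.2, 0.1]
finger_gap: 0.0195
finger_force: 58.8
```

Request:
{"op": "servo_tool", "data": {
  "series": [
    [0,0,0.04,0,0,0],
    [0,0,0.04,0,0,0],
    [0,0,0.04,0,0,0]
  ]
}}

```text
time: 15.05
ee_pos: [0.6625, -0.0347, 0.26]
ee_rot: [0.0, -0.005, 1.0, 0.0]
wrist_force: [0.5, -0.3, 2.4]
finger_gap: 0.0196
finger_force: 58.9
```

Request:
{"op": "servo_tool", "data": {
  "series": [
    [0,0,0.04,0,0,0],
    [0,0,0.04,0,0,0],
    [0,0,0.04,0,0,0]
  ]
}}

```text
time: 15.35
ee_pos: [0.6626, -0.0348, 0.2589]
ee_rot: [0.001, -0.005, 1.0, 0.0]
wrist_force: [-0.2, 1.1, 3.4]
finger_gap: 0.0191
finger_force: 59.0
```

Request:
{"op": "servo_tool", "data": {
  "series": [
    [0,0,-1,0,0,0],
    [0,0,-1,0,0,0],
    [2.4,2.4,0,0,0,0],
    [2.4,2.4,0,0,0,0],
    [2.4,2.4,0,0,0,0],
    [2.2,2.2,0,0,0,0],
    [0,0,0.5,0,0,0],
    [0,0,0.3,0,0,0],
    [0,0,0,0,0,0],
    [0,0,0,0,0,0]
  ]
}}

```text
time: 16.35
ee_pos: [0.5678, 0.0568, 0.2703]
ee_rot: [0.0, -0.004, 1.0, -0.0]
wrist_force: [0.2, -0.1, -1.0]
finger_gap: 0.0196
finger_force: 58.9
```

Request:
{"op": "servo_tool", "data": {
  "series": [
    [0,0,0.04,0,0,0],
    [0,0,0.04,0,0,0],
    [0,0,0.04,0,0,0]
  ]
}}

```text
time: 16.65
ee_pos: [0.5674, 0.0579, 0.2691]
ee_rot: [0.0, -0.005, 1.0, -0.0]
wrist_force: [0.3, 0.0, -1.3]
finger_gap: 0.0192
finger_force: 58.9
```

Request:
{"op": "servo_tool", "data": {
  "series": [
    [0,0,0.04,0,0,0],
    [0,0,0.04,0,0,0],
    [0,0,0.04,0,0,0]
  ]
}}

```text
time: 16.95
ee_pos: [0.5672, 0.0583, 0.2679]
ee_rot: [0.0, -0.005, 1.0, 0.0]
wrist_force: [-0.6, 0.3, -1.7]
finger_gap: 0.0192
finger_force: 58.9
```

Request:
{"op": "servo_tool", "data": {
  "series": [
    [0,0,0.04,0,0,0],
    [0,0,0.04,0,0,0],
    [0,0,0.04,0,0,0]
  ]
}}

```text
time: 17.25
ee_pos: [0.5672, 0.0583, 0.2667]
ee_rot: [0.0, -0.005, 1.0, 0.0]
wrist_force: [0.4, 0.7, -1.5]
finger_gap: 0.019
finger_force: 58.9
```

Request:
{"op": "servo_tool", "data": {
  "series": [
    [0,0,0.04,0,0,0],
    [0,0,0.04,0,0,0],
    [0,0,0.04,0,0,0]
  ]
}}

```text
time: 17.55
ee_pos: [0.5672, 0.0583, 0.2655]
ee_rot: [0.0, -0.005, 1.0, 0.0]
wrist_force: [0.5, -0.4, -0.6]
finger_gap: 0.0191
finger_force: 58.9
```

Request:
{"op": "servo_tool", "data": {
  "series": [
    [0,0,0.04,0,0,0],
    [0,0,0.04,0,0,0],
    [0,0,0.04,0,0,0]
  ]
}}

```text
time: 17.85
ee_pos: [0.5672, 0.0583, 0.2643]
ee_rot: [0.0, -0.005, 1.0, 0.0]
wrist_force: [0.6, -0.2, -0.6]
finger_gap: 0.0192
finger_force: 58.9
```

Request:
{"op": "servo_tool", "data": {
  "series": [
    [0,0,0.04,0,0,0],
    [0,0,0.04,0,0,0],
    [0,0,0.04,0,0,0]
  ]
}}

```text
time: 18.15
ee_pos: [0.5672, 0.0583, 0.2631]
ee_rot: [0.0, -0.005, 1.0, 0.0]
wrist_force: [0.7, -0.3, -1.8]
finger_gap: 0.0192
finger_force: 58.9
```

Request:
{"op": "servo_tool", "data": {
  "series": [
    [0,0,0.04,0,0,0],
    [0,0,0.04,0,0,0],
    [0,0,0.04,0,0,0]
  ]
}}

```text
time: 18.45
ee_pos: [0.5673, 0.0583, 0.262]
ee_rot: [0.0, -0.005, 1.0, 0.0]
wrist_force: [-1.0, -0.0, -0.5]
finger_gap: 0.0195
finger_force: 59.0
```

Request:
{"op": "servo_tool", "data": {
  "series": [
    [0,0,0.04,0,0,0],
    [0,0,0.04,0,0,0],
    [0,0,0.04,0,0,0]
  ]
}}

```text
time: 18.75
ee_pos: [0.5676, 0.0584, 0.2612]
ee_rot: [0.001, -0.005, 1.0, 0.0]
wrist_force: [0.4, 0.2, 1.7]
finger_gap: 0.0199
finger_force: 59.1
```

Request:
{"op": "servo_tool", "data": {
  "series": [
    [0,0,0.03,0,0,0],
    [0,0,0.03,0,0,0],
    [0,0,0.03,0,0,0]
  ]
}}

```text
time: 19.05
ee_pos: [0.5676, 0.0585, 0.2603]
ee_rot: [0.001, -0.005, 1.0, 0.0]
wrist_force: [0.1, 0.3, 3.9]
finger_gap: 0.0189
finger_force: 59.4
```

The high side lies toward +y with a bit of +x. Centre level is about 0.2584 in TCP height, so I press here down to it.

Request:
{"op": "servo_tool", "data": {
  "series": [
    [0,0,0.02,0,0,0],
    [0,0,0.02,0,0,0],
    [0,0,0.02,0,0,0],
    [0,0,0.02,0,0,0],
    [0,0,0.02,0,0,0],
    [0,0,0.02,0,0,0],
    [0,0,0,0,0,0],
    [0,0,0,0,0,0]
  ]
}}

```text
time: 19.85
ee_pos: [0.5672, 0.0584, 0.2585]
ee_rot: [-0.0, -0.005, 1.0, 0.0]
wrist_force: [0.2, 0.1, 4.6]
finger_gap: 0.0197
finger_force: 59.4
```

Request:
{"op": "servo_tool", "data": {
  "series": [
    [0,0,0,0,0,0],
    [0,0,0,0,0,0],
    [0,0,0,0,0,0],
    [0,0,0,0,0,0]
  ]
}}

```text
time: 20.25
ee_pos: [0.567, 0.0583, 0.2583]
ee_rot: [-0.0, -0.005, 1.0, 0.0]
wrist_force: [-0.6, 1.1, 1.9]
finger_gap: 0.0192
finger_force: 59.3
```

Request:
{"op": "servo_tool", "data": {
  "series": [
    [0,0,0,0,0,0],
    [0,0,0,0,0,0],
    [0,0,0,0,0,0],
    [0,0,0,0,0,0],
    [0,0,0,0,0,0],
    [0,0,0,0,0,0]
  ]
}}

```text
time: 20.85
ee_pos: [0.5671, 0.0583, 0.2584]
ee_rot: [-0.0, -0.005, 1.0, 0.0]
wrist_force: [0.1, 0.8, 1.5]
finger_gap: 0.0189
finger_force: 59.1
```

Request:
{"op": "servo_tool", "data": {
  "series": [
    [0,0,-1,0,0,0],
    [0,0,-0.4,0,0,0],
    [2.4,-2.4,0,0,0,0],
    [2.4,-2.4,0,0,0,0],
    [2.4,-2.4,0,0,0,0],
    [2.2,-2.2,0,0,0,0],
    [0,0,0.6,0,0,0],
    [0,0,0.5,0,0,0],
    [0,0,0,0,0,0],
    [0,0,0,0,0,0]
  ]
}}

```text
time: 21.85
ee_pos: [0.4748, -0.0358, 0.2614]
ee_rot: [-0.0, -0.006, 1.0, -0.0]
wrist_force: [-0.1, 0.3, -0.9]
finger_gap: 0.0192
finger_force: 58.9
```

Request:
{"op": "servo_tool", "data": {
  "series": [
    [0,0,0.02,0,0,0],
    [0,0,0.02,0,0,0],
    [0,0,0.02,0,0,0]
  ]
}}

```text
time: 22.15
ee_pos: [0.4744, -0.0365, 0.261]
ee_rot: [0.0, -0.005, 1.0, -0.0]
wrist_force: [0.8, 0.6, -1.2]
finger_gap: 0.0193
finger_force: 58.9
```

Request:
{"op": "servo_tool", "data": {
  "series": [
    [0,0,0.02,0,0,0],
    [0,0,0.02,0,0,0],
    [0,0,0.02,0,0,0]
  ]
}}

```text
time: 22.45
ee_pos: [0.4742, -0.0367, 0.2604]
ee_rot: [0.0, -0.005, 1.0, 0.0]
wrist_force: [-0.5, 0.0, -1.0]
finger_gap: 0.0194
finger_force: 58.9
```

Request:
{"op": "servo_tool", "data": {
  "series": [
    [0,0,0.02,0,0,0],
    [0,0,0.02,0,0,0],
    [0,0,0.02,0,0,0]
  ]
}}

```text
time: 22.75
ee_pos: [0.4742, -0.0367, 0.2598]
ee_rot: [0.0, -0.005, 1.0, 0.0]
wrist_force: [0.6, -0.8, -0.2]
finger_gap: 0.0193
finger_force: 58.9
```

Request:
{"op": "servo_tool", "data": {
  "series": [
    [0,0,0.02,0,0,0],
    [0,0,0.02,0,0,0],
    [0,0,0.02,0,0,0]
  ]
}}

```text
time: 23.05
ee_pos: [0.4742, -0.0367, 0.2592]
ee_rot: [0.0, -0.005, 1.0, 0.0]
wrist_force: [-0.6, -0.6, -1.0]
finger_gap: 0.0193
finger_force: 58.9
```

Request:
{"op": "servo_tool", "data": {
  "series": [
    [0,0,0.02,0,0,0],
    [0,0,0.02,0,0,0],
    [0,0,0.02,0,0,0]
  ]
}}

```text
time: 23.35
ee_pos: [0.4742, -0.0367, 0.2585]
ee_rot: [-0.0, -0.005, 1.0, 0.0]
wrist_force: [-0.2, -0.4, -1.0]
finger_gap: 0.0194
finger_force: 58.9
```

Request:
{"op": "servo_tool", "data": {
  "series": [
    [0,0,0.02,0,0,0],
    [0,0,0.02,0,0,0],
    [0,0,0.02,0,0,0]
  ]
}}

```text
time: 23.65
ee_pos: [0.4742, -0.0366, 0.258]
ee_rot: [0.0, -0.005, 1.0, 0.0]
wrist_force: [-0.2, 0.0, -1.7]
finger_gap: 0.0188
finger_force: 58.9
```

Request:
{"op": "servo_tool", "data": {
  "series": [
    [0,0,0.02,0,0,0],
    [0,0,0.02,0,0,0],
    [0,0,0.02,0,0,0]
  ]
}}

```text
time: 23.95
ee_pos: [0.4742, -0.0367, 0.2574]
ee_rot: [0.0, -0.005, 1.0, 0.0]
wrist_force: [-0.2, 0.2, -0.1]
finger_gap: 0.0191
finger_force: 58.9
```

Request:
{"op": "servo_tool", "data": {
  "series": [
    [0,0,0.02,0,0,0],
    [0,0,0.02,0,0,0],
    [0,0,0,0,0,0]
  ]
}}

```text
time: 24.25
ee_pos: [0.4743, -0.0367, 0.2571]
ee_rot: [0.0, -0.005, 1.0, 0.0]
wrist_force: [-0.4, -0.0, -0.3]
finger_gap: 0.0195
finger_force: 58.9
```

Request:
{"op": "servo_tool", "data": {
  "series": [
    [0,0,-0.6,0,0,0],
    [0,0,-0.6,0,0,0],
    [-2.4,-2.4,0,0,0,0],
    [-2.4,-2.4,0,0,0,0],
    [-2.4,-2.4,0,0,0,0],
    [-2.2,-2.2,0,0,0,0],
    [0,0,0.6,0,0,0],
    [0,0,0.4,0,0,0],
    [0,0,0,0,0,0],
    [0,0,0,0,0,0]
  ]
}}

```text
time: 25.25
ee_pos: [0.5688, -0.1286, 0.2593]
ee_rot: [0.0, -0.006, 1.0, 0.001]
wrist_force: [-0.6, 0.4, -0.7]
finger_gap: 0.019
finger_force: 59.1
```

Request:
{"op": "servo_tool", "data": {
  "series": [
    [0,0,0.02,0,0,0],
    [0,0,0.02,0,0,0],
    [0,0,0.02,0,0,0]
  ]
}}

```text
time: 25.55
ee_pos: [0.5692, -0.129, 0.2587]
ee_rot: [0.0, -0.005, 1.0, 0.001]
wrist_force: [-0.1, 1.3, 0.6]
finger_gap: 0.019
finger_force: 59.2
```

Request:
{"op": "servo_tool", "data": {
  "series": [
    [0,0,0.02,0,0,0],
    [0,0,0.02,0,0,0],
    [0,0,0.02,0,0,0]
  ]
}}

```text
time: 25.85
ee_pos: [0.5694, -0.1295, 0.258]
ee_rot: [0.0, -0.005, 1.0, 0.0]
wrist_force: [0.0, 0.6, 0.8]
finger_gap: 0.0193
finger_force: 59.3
```

Request:
{"op": "servo_tool", "data": {
  "series": [
    [0,0,0.02,0,0,0],
    [0,0,0.02,0,0,0],
    [0,0,0.02,0,0,0]
  ]
}}

```text
time: 26.15
ee_pos: [0.5693, -0.1297, 0.2574]
ee_rot: [0.0, -0.005, 1.0, 0.0]
wrist_force: [-0.9, -0.1, 1.9]
finger_gap: 0.0192
finger_force: 59.4
```

Request:
{"op": "servo_tool", "data": {
  "series": [
    [0,0,-0.6,0,0,0],
    [0,0,-0.6,0,0,0],
    [0,3.6,0,0,0,0],
    [0,3.6,0,0,0,0],
    [0,3.6,0,0,0,0],
    [0,3.6,0,0,0,0],
    [0,3.4,0,0,0,0],
    [0,1,0.4,0,0,0],
    [0,0,0.3,0,0,0],
    [0,0,0,0,0,0],
    [0,0,0,0,0,0],
    [0,0,0,0,0,0]
  ]
}}

```text
time: 27.35
ee_pos: [0.5674, 0.0562, 0.2625]
ee_rot: [0.0, -0.004, 1.0, -0.0]
wrist_force: [-0.0, -0.0, -1.6]
finger_gap: 0.019
finger_force: 59.2
```

Request:
{"op": "servo_tool", "data": {
  "series": [
    [0,0,0.03,0,0,0],
    [0,0,0.03,0,0,0]
  ]
}}

```text
time: 27.55
ee_pos: [0.5673, 0.0576, 0.2617]
ee_rot: [0.0, -0.005, 1.0, 0.0]
wrist_force: [0.6, -0.0, -1.5]
finger_gap: 0.0194
finger_force: 59.1
```

Request:
{"op": "servo_tool", "data": {
  "series": [
    [0,0,0.03,0,0,0],
    [0,0,0.03,0,0,0]
  ]
}}

```text
time: 27.75
ee_pos: [0.5672, 0.0582, 0.261]
ee_rot: [0.0, -0.005, 1.0, 0.0]
wrist_force: [0.5, 0.5, -0.9]
finger_gap: 0.0191
finger_force: 59.1
```

Request:
{"op": "servo_tool", "data": {
  "series": [
    [0,0,0.03,0,0,0],
    [0,0,0.03,0,0,0]
  ]
}}

```text
time: 27.95
ee_pos: [0.5672, 0.0584, 0.2604]
ee_rot: [0.0, -0.005, 1.0, 0.0]
wrist_force: [-0.7, -0.4, -0.6]
finger_gap: 0.0194
finger_force: 59.2
```

Request:
{"op": "servo_tool", "data": {
  "series": [
    [0,0,0.03,0,0,0],
    [0,0,0.03,0,0,0]
  ]
}}

```text
time: 28.15
ee_pos: [0.5672, 0.0583, 0.2598]
ee_rot: [0.0, -0.005, 1.0, 0.0]
wrist_force: [0.5, 0.3, -0.7]
finger_gap: 0.0195
finger_force: 59.2
```

Request:
{"op": "servo_tool", "data": {
  "series": [
    [0,0,0.02,0,0,0],
    [0,0,0.02,0,0,0]
  ]
}}

```text
time: 28.35
ee_pos: [0.5673, 0.0584, 0.2595]
ee_rot: [0.0, -0.005, 1.0, 0.0]
wrist_force: [0.3, -0.6, -0.0]
finger_gap: 0.0192
finger_force: 59.2
```

Request:
{"op": "servo_tool", "data": {
  "series": [
    [0,0,0.02,0,0,0],
    [0,0,0.02,0,0,0]
  ]
}}

```text
time: 28.55
ee_pos: [0.5674, 0.0583, 0.2592]
ee_rot: [0.0, -0.005, 1.0, 0.0]
wrist_force: [0.5, 0.0, 0.9]
finger_gap: 0.019
finger_force: 59.2
```

Request:
{"op": "servo_tool", "data": {
  "series": [
    [0,0,0.02,0,0,0],
    [0,0,0.02,0,0,0]
  ]
}}

```text
time: 28.75
ee_pos: [0.5675, 0.0584, 0.2589]
ee_rot: [0.0, -0.005, 1.0, 0.0]
wrist_force: [0.2, 0.4, 1.3]
finger_gap: 0.0192
finger_force: 59.3
```

Request:
{"op": "servo_tool", "data": {
  "series": [
    [0,0,0.01,0,0,0],
    [0,0,0,0,0,0],
    [0,0,0,0,0,0]
  ]
}}

```text
time: 29.05
ee_pos: [0.5674, 0.0584, 0.2587]
ee_rot: [0.0, -0.005, 1.0, 0.0]
wrist_force: [0.0, 0.5, 2.0]
finger_gap: 0.0194
finger_force: 59.4
```

Request:
{"op": "servo_tool", "data": {
  "series": [
    [0,0,-0.6,0,0,0],
    [0,0,-0.6,0,0,0],
    [-2.4,-2.4,0,0,0,0],
    [-2.4,-2.4,0,0,0,0],
    [-2.4,-2.4,0,0,0,0],
    [-2.3,-2.2,0,0,0,0],
    [0,0,0.5,0,0,0],
    [0,0,0.3,0,0,0],
    [0,0,0,0,0,0],
    [0,0,0,0,0,0],
    [0,0,0,0,0,0]
  ]
}}

```text
time: 30.15
ee_pos: [0.6629, -0.0335, 0.2629]
ee_rot: [0.0, -0.006, 1.0, 0.0]
wrist_force: [0.2, 0.1, -1.0]
finger_gap: 0.0191
finger_force: 59.2
```

Request:
{"op": "servo_tool", "data": {
  "series": [
    [0,0,0.03,0,0,0],
    [0,0,0.03,0,0,0]
  ]
}}

```text
time: 30.35
ee_pos: [0.6631, -0.0343, 0.2622]
ee_rot: [0.0, -0.005, 1.0, 0.0]
wrist_force: [0.7, 1.0, -1.6]
finger_gap: 0.0189
finger_force: 59.2
```

Request:
{"op": "servo_tool", "data": {
  "series": [
    [0,0,0.03,0,0,0],
    [0,0,0.03,0,0,0]
  ]
}}

```text
time: 30.55
ee_pos: [0.6632, -0.0347, 0.2613]
ee_rot: [0.0, -0.005, 1.0, 0.0]
wrist_force: [-0.5, -0.2, -0.6]
finger_gap: 0.0191
finger_force: 59.2
```

Request:
{"op": "servo_tool", "data": {
  "series": [
    [0,0,0.03,0,0,0],
    [0,0,0.03,0,0,0]
  ]
}}

```text
time: 30.75
ee_pos: [0.6633, -0.0347, 0.2608]
ee_rot: [0.0, -0.005, 1.0, 0.0]
wrist_force: [0.1, 0.5, -0.3]
finger_gap: 0.0191
finger_force: 59.2
```

Request:
{"op": "servo_tool", "data": {
  "series": [
    [0,0,0.02,0,0,0],
    [0,0,0.02,0,0,0]
  ]
}}

```text
time: 30.95
ee_pos: [0.6633, -0.0348, 0.2605]
ee_rot: [0.0, -0.005, 1.0, 0.0]
wrist_force: [-0.6, 0.0, 0.1]
finger_gap: 0.0195
finger_force: 59.2
```

Request:
{"op": "servo_tool", "data": {
  "series": [
    [0,0,0.03,0,0,0],
    [0,0,0.03,0,0,0],
    [0,0,0.03,0,0,0],
    [0,0,0.03,0,0,0],
    [0,0,0.03,0,0,0],
    [0,0,0.03,0,0,0],
    [0,0,0,0,0,0],
    [0,0,0,0,0,0],
    [0,0,0,0,0,0],
    [0,0,0,0,0,0]
  ]
}}

```text
time: 31.95
ee_pos: [0.6632, -0.0348, 0.2585]
ee_rot: [0.0, -0.005, 1.0, 0.0]
wrist_force: [0.1, -0.1, 3.7]
finger_gap: 0.0191
finger_force: 59.4
```

Request:
{"op": "servo_tool", "data": {
  "series": [
    [0,0,0,0,0,0],
    [0,0,0,0,0,0],
    [0,0,0,0,0,0],
    [0,0,0,0,0,0],
    [0,0,0,0,0,0]
  ]
}}

```text
time: 32.45
ee_pos: [0.6631, -0.0347, 0.2583]
ee_rot: [-0.0, -0.005, 1.0, 0.0]
wrist_force: [-0.4, -0.8, 1.9]
finger_gap: 0.0188
finger_force: 59.4
```

Request:
{"op": "servo_tool", "data": {
  "series": [
    [0,0,-0.5,0,0,0],
    [0,0,-0.6,0,0,0],
    [4,0,0,0,0,0],
    [4,0,0,0,0,0],
    [4,0,0,0,0,0],
    [4,-0.1,0,0,0,0],
    [3,0,0,0,0,0],
    [0,0,0.5,0,0,0],
    [0,0,0.2,0,0,0],
    [0,0,0,0,0,0],
    [0,0,0,0,0,0],
    [0,0,0,0,0,0]
  ]
}}

```text
time: 33.65
ee_pos: [0.4739, -0.0378, 0.2625]
ee_rot: [-0.0, -0.005, 1.0, -0.001]
wrist_force: [-0.5, -0.1, -1.3]
finger_gap: 0.019
finger_force: 59.2
```

Request:
{"op": "servo_tool", "data": {
  "series": [
    [0,0,0.03,0,0,0],
    [0,0,0.03,0,0,0]
  ]
}}

```text
time: 33.85
ee_pos: [0.4734, -0.0378, 0.2618]
ee_rot: [-0.0, -0.005, 1.0, -0.0]
wrist_force: [-0.2, 0.1, -1.1]
finger_gap: 0.0193
finger_force: 59.2
```

Request:
{"op": "servo_tool", "data": {
  "series": [
    [0,0,0.03,0,0,0],
    [0,0,0.03,0,0,0]
  ]
}}

```text
time: 34.05
ee_pos: [0.4732, -0.0377, 0.2612]
ee_rot: [-0.0, -0.005, 1.0, 0.0]
wrist_force: [-0.2, 0.1, -0.4]
finger_gap: 0.0191
finger_force: 59.2
```

Request:
{"op": "servo_tool", "data": {
  "series": [
    [0,0,0.03,0,0,0],
    [0,0,0.03,0,0,0]
  ]
}}

```text
time: 34.25
ee_pos: [0.4732, -0.0377, 0.2607]
ee_rot: [0.0, -0.005, 1.0, 0.0]
wrist_force: [0.2, -0.0, -0.4]
finger_gap: 0.0191
finger_force: 59.2
```

Request:
{"op": "servo_tool", "data": {
  "series": [
    [0,0,0.02,0,0,0],
    [0,0,0.02,0,0,0]
  ]
}}

```text
time: 34.45
ee_pos: [0.4732, -0.0377, 0.2603]
ee_rot: [0.0, -0.005, 1.0, 0.0]
wrist_force: [-0.5, -0.1, -1.4]
finger_gap: 0.0195
finger_force: 59.2
```

Request:
{"op": "servo_tool", "data": {
  "series": [
    [0,0,0.02,0,0,0],
    [0,0,0.02,0,0,0]
  ]
}}

```text
time: 34.65
ee_pos: [0.4732, -0.0377, 0.2599]
ee_rot: [-0.0, -0.005, 1.0, 0.0]
wrist_force: [-0.1, -0.0, -1.5]
finger_gap: 0.0193
finger_force: 59.2
```

Request:
{"op": "servo_tool", "data": {
  "series": [
    [0,0,0.02,0,0,0],
    [0,0,0.02,0,0,0]
  ]
}}

```text
time: 34.85
ee_pos: [0.4732, -0.0377, 0.2595]
ee_rot: [0.0, -0.005, 1.0, 0.0]
wrist_force: [0.7, -0.4, -0.8]
finger_gap: 0.0194
finger_force: 59.2
```

Request:
{"op": "servo_tool", "data": {
  "series": [
    [0,0,0.02,0,0,0],
    [0,0,0.02,0,0,0]
  ]
}}

```text
time: 35.05
ee_pos: [0.4732, -0.0377, 0.2591]
ee_rot: [0.0, -0.005, 1.0, 0.0]
wrist_force: [-0.1, 0.8, -0.6]
finger_gap: 0.0191
finger_force: 59.3
```

Request:
{"op": "servo_tool", "data": {
  "series": [
    [0,0,0.02,0,0,0],
    [0,0,0.02,0,0,0]
  ]
}}

```text
time: 35.25
ee_pos: [0.4733, -0.0377, 0.2588]
ee_rot: [0.0, -0.005, 1.0, 0.0]
wrist_force: [-0.5, 0.1, -0.3]
finger_gap: 0.0193
finger_force: 59.3
```

Request:
{"op": "servo_tool", "data": {
  "series": [
    [0,0,-0.6,0,0,0],
    [0,0,-0.4,0,0,0],
    [-2.4,-2.4,0,0,0,0],
    [-2.4,-2.4,0,0,0,0],
    [-2.4,-2.4,0,0,0,0],
    [-2.2,-2.2,0,0,0,0],
    [0,0,0.4,0,0,0],
    [0,0,0.3,0,0,0],
    [0,0,0,0,0,0],
    [0,0,0,0,0,0],
    [0,0,0,0,0,0]
  ]
}}

```text
time: 36.35
ee_pos: [0.568, -0.1297, 0.262]
ee_rot: [0.0, -0.006, 1.0, 0.001]
wrist_force: [-1.1, 0.2, -1.6]
finger_gap: 0.0189
finger_force: 59.3
```

Request:
{"op": "servo_tool", "data": {
  "series": [
    [0,0,0.03,0,0,0],
    [0,0,0.03,0,0,0]
  ]
}}

```text
time: 36.55
ee_pos: [0.5682, -0.1303, 0.2613]
ee_rot: [0.0, -0.005, 1.0, 0.0]
wrist_force: [-0.2, 0.1, -1.0]
finger_gap: 0.019
finger_force: 59.3
```

Request:
{"op": "servo_tool", "data": {
  "series": [
    [0,0,0.03,0,0,0],
    [0,0,0.03,0,0,0]
  ]
}}

```text
time: 36.75
ee_pos: [0.5682, -0.1307, 0.2605]
ee_rot: [0.0, -0.005, 1.0, 0.0]
wrist_force: [-0.3, 0.3, -1.0]
finger_gap: 0.0192
finger_force: 59.3
```

Request:
{"op": "servo_tool", "data": {
  "series": [
    [0,0,0.02,0,0,0],
    [0,0,0.02,0,0,0]
  ]
}}

```text
time: 36.95
ee_pos: [0.5682, -0.1307, 0.26]
ee_rot: [-0.0, -0.005, 1.0, 0.0]
wrist_force: [0.3, -0.2, -0.0]
finger_gap: 0.0192
finger_force: 59.3
```

Request:
{"op": "servo_tool", "data": {
  "series": [
    [0,0,0.02,0,0,0],
    [0,0,0.02,0,0,0]
  ]
}}

```text
time: 37.15
ee_pos: [0.5682, -0.1307, 0.2597]
ee_rot: [-0.0, -0.005, 1.0, 0.0]
wrist_force: [0.1, 0.4, -0.8]
finger_gap: 0.019
finger_force: 59.3
```

Request:
{"op": "servo_tool", "data": {
  "series": [
    [0,0,0.02,0,0,0],
    [0,0,0.02,0,0,0]
  ]
}}

```text
time: 37.35
ee_pos: [0.5681, -0.1307, 0.2592]
ee_rot: [-0.0, -0.005, 1.0, 0.0]
wrist_force: [-0.2, -0.5, -0.8]
finger_gap: 0.0191
finger_force: 59.3
```

Request:
{"op": "servo_tool", "data": {
  "series": [
    [0,0,0.02,0,0,0],
    [0,0,0.02,0,0,0]
  ]
}}

```text
time: 37.55
ee_pos: [0.5682, -0.1307, 0.2589]
ee_rot: [0.0, -0.005, 1.0, 0.0]
wrist_force: [0.2, 0.3, -0.8]
finger_gap: 0.0192
finger_force: 59.3
```

Request:
{"op": "servo_tool", "data": {
  "series": [
    [0,0,0.02,0,0,0],
    [0,0,0.02,0,0,0]
  ]
}}

```text
time: 37.75
ee_pos: [0.5682, -0.1308, 0.2586]
ee_rot: [0.0, -0.005, 1.0, 0.0]
wrist_force: [0.2, -0.1, -0.3]
finger_gap: 0.0194
finger_force: 59.3
```

All four points now read 0.2585–0.2590, so the top is level. I return the feeler to the holder.

Request:
{"op": "servo_tool", "data": {
  "series": [
    [0,0,-1,0,0,0],
    [0,0,-1.2,0,0,0],
    [0,0,-1.2,0,0,0],
    [1.7,-2.7,0,0,0,0],
    [1.7,-2.7,0,0,0,0],
    [1.7,-2.7,0,0,0,0],
    [1.7,-2.7,0,0,0,0],
    [1.7,-2.7,0,0,0,0],
    [1.7,-2.5,0,0,0,0],
    [0,0,0,0,0,0],
    [0,0,0,0,0,0],
    [0,0,0,0,0,0]
  ]
}}

```text
time: 38.95
ee_pos: [0.4688, -0.2909, 0.293]
ee_rot: [0.001, -0.006, 1.0, 0.0]
wrist_force: [-0.1, 0.3, -1.7]
finger_gap: 0.0192
finger_force: 59.4
```

```bash
python3 - <<'E'
from h import *
s=arm.read_state();print(s['time'],s['ee_pos'],s['ee_rot'],s['wrist_force'])
a=arm.get_image('scene');b=arm.get_image('top')
x=cv2.resize(a[80:200,150:270],(480,480));y=cv2.resize(b[220:320,435:501],(317,480))
cv2.imwrite('pics/g3.png',np.hstack([x,y])[:,:,::-1])
print('hole',tri((207.1,176.3),(473.3,257.6)), onz('top',(473.3,257.6),.1),onz('scene',(207.1,176.3),.1))
p=s['ee_pos']
for dz in (-.142+.006,-.052):
  for c in('scene','top'):
    q=P(c)@[*p[:2],p[2]+dz,1];q=q[:2]/q[2];print(dz,c,q,(q-[150,80])*4 if c=='scene' else (q-[435,220])*4.8+[480,0])
E
```

```text
38.95 [ 0.46884423 -0.29085652  0.29297436] [ 5.52862349e-04 -5.98799261e-03  9.99981890e-01  2.41153504e-04] [-0.13492991  0.25412354 -1.65904929]
hole (array([ 0.4651, -0.2918,  0.0973]), [array([-0.7, -0.1]), array([-0.5,  0.4])]) [ 0.46578764 -0.29218138] [ 0.46737591 -0.28711939]
-0.13599999999999998 scene [201.82795605 154.22735033] [207.31182418 296.90940133]
-0.13599999999999998 top [480.07427891 253.77620573] [696.35653877 162.12578749]
-0.052 scene [196.10950917 119.20040929] [184.43803669 156.80163714]
-0.052 top [492.56243933 249.84552508] [756.29970878 143.2585204 ]
```

View pics/g3.png

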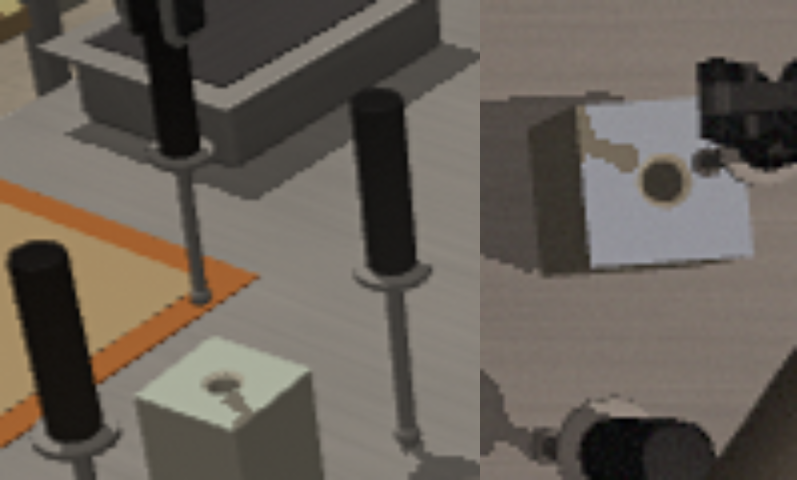

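The ball is at about scene (200,154) / top (482,254), and the empty hole at scene (205.5,176) / top (473.5,258). I compute the offset.

```bash
python3 - <<'E'
from h import *
B=tri((200.25,153.75),(482.3,253.75));H=tri((205.5,175.75),(473.5,257.9));print(B,H)
print('z-known ball', onz('top',(482.3,253.75),.157),onz('scene',(200.25,153.75),.157))
print('z-known hole', onz('top',(473.5,257.9),.1),onz('scene',(205.5,175.75),.1))
print('z-known collar', onz('scene',(195.25,117.75),.241))
s=arm.read_state();print(s['time'],s['ee_pos'])
E
```

```text
(array([ 0.4689, -0.2953,  0.1567]), [array([0., 0.]), array([ 0., -0.])]) (array([ 0.4655, -0.2933,  0.0981]), [array([0.2, 0. ]), array([ 0.1, -0.1])])
z-known ball [ 0.46889801 -0.29521995] [ 0.46927163 -0.29502438]
z-known hole [ 0.46516692 -0.29257655] [ 0.46767359 -0.29160221]
z-known collar [ 0.46518189 -0.29659752]
39.05 [ 0.46884437 -0.2905637   0.29259884]
```

Request:
{"op": "servo_tool", "data": {
  "series": [
    [0.28,0.2,0,0,0,0],
    [0,0,1,0,0,0],
    [0,0,1,0,0,0],
    [0,0,1,0,0,0],
    [0,0,1,0,0,0],
    [0,0,0.5,0,0,0],
    [0,0,0.5,0,0,0],
    [0,0,0.5,0,0,0],
    [0,0,0.5,0,0,0],
    [0,0,0,0,0,0],
    [0,0,0,0,0,0]
  ]
}}

```text
time: 40.15
ee_pos: [0.465, -0.2899, 0.2325]
ee_rot: [0.0, -0.005, 1.0, -0.0]
wrist_force: [-0.6, 1.1, -1.2]
finger_gap: 0.0189
finger_force: 59.4
```

Request:
{"op": "servo_tool", "data": {
  "series": [
    [0,0,1,0,0,0],
    [0,0,1,0,0,0],
    [0,0,1,0,0,0],
    [0,0,1,0,0,0],
    [0,0,1,0,0,0],
    [0,0,1,0,0,0],
    [0,0,0.8,0,0,0],
    [0,0,0.5,0,0,0],
    [0,0,0.3,0,0,0],
    [0,0,0.2,0,0,0],
    [0,0,0,0,0,0],
    [0,0,0,0,0,0]
  ]
}}

```text
time: 41.35
ee_pos: [0.4652, -0.2899, 0.1548]
ee_rot: [0.0, -0.005, 1.0, -0.0]
wrist_force: [-0.4, -0.0, -1.1]
finger_gap: 0.0195
finger_force: 59.4
```

Request:
{"op": "servo_tool", "data": {
  "series": [
    [0,0,0.1,0,0,0],
    [0,0,0.1,0,0,0],
    [0,0,0,0,0,0]
  ]
}}

```text
time: 41.65
ee_pos: [0.465, -0.2897, 0.1524]
ee_rot: [-0.0, -0.005, 1.0, 0.0]
wrist_force: [-0.4, 0.1, -1.5]
finger_gap: 0.0189
finger_force: 59.4
```

Request:
{"op": "servo_tool", "data": {
  "series": [
    [0,0,0.05,0,0,0],
    [0,0,0.05,0,0,0],
    [0,0,0,0,0,0]
  ]
}}

```text
time: 41.95
ee_pos: [0.4655, -0.29, 0.1522]
ee_rot: [0.001, -0.005, 1.0, -0.0]
wrist_force: [-0.5, 0.9, 5.3]
finger_gap: 0.019
finger_force: 60.0
```

Request:
{"op": "servo_tool", "data": {
  "series": [
    [0,0,0,0,0,0],
    [0,0,0,0,0,0],
    [0,0,0,0,0,0],
    [0,0,0,0,0,0],
    [0,0,0,0,0,0],
    [0,0,0,0,0,0],
    [0,0,0,0,0,0]
  ],
  "claw": 0.8
}}

```text
time: 42.65
ee_pos: [0.465, -0.2898, 0.1514]
ee_rot: [-0.0, -0.005, 1.0, 0.0]
wrist_force: [-0.4, 0.2, -1.0]
finger_gap: 0.0681
finger_force: 0.0
```

Request:
{"op": "servo_tool", "data": {
  "series": [
    [0,0,-0.5,0,0,0],
    [0,0,-1,0,0,0],
    [0,0,-2,0,0,0],
    [0,0,-2,0,0,0],
    [0,0,-2,0,0,0],
    [0,0,-2,0,0,0],
    [0,0,-3,0,0,0],
    [0,0,-3,0,0,0],
    [0,0,0,0,0,0],
    [0,0,0,0,0,0]
  ]
}}

```text
time: 43.65
ee_pos: [0.4652, -0.2901, 0.3075]
ee_rot: [0.001, -0.005, 1.0, -0.0]
wrist_force: [-0.4, 0.2, -1.5]
finger_gap: 0.0685
finger_force: 0.0
```

```bash
python3 - <<'E'
from h import *
s=arm.read_state();print(s['time'],s['ee_pos'],s['finger_gap'],s['wrist_force'])
a=arm.get_image('scene');b=arm.get_image('top')
x=cv2.resize(a[120:310,160:350],(480,480));y=cv2.resize(b[220:320,435:501],(317,480))
cv2.imwrite('pics/g4.png',np.hstack([x,y])[:,:,::-1])
E
```

```text
43.65 [ 0.46521053 -0.29007426  0.30747264] 0.06846774148229318 [-0.37888608  0.15874186 -1.48574894]
```

View pics/g4.png

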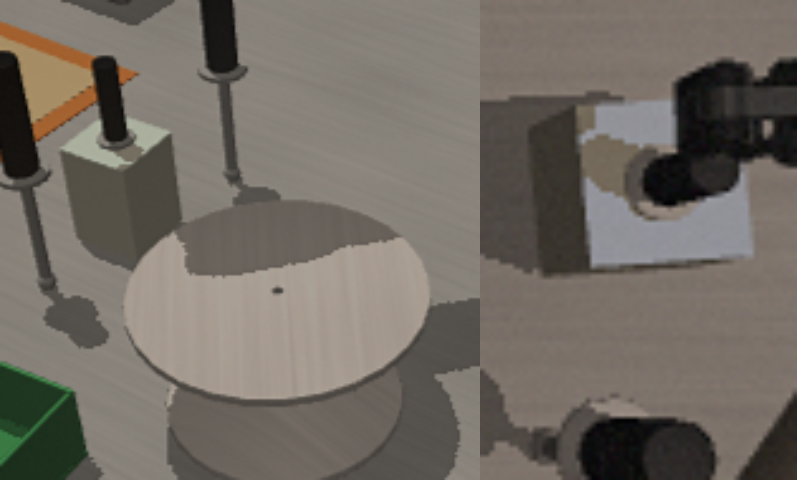

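The feeler stands upright in its holder, collar on the block at crop (117,138). The gripper is clear above it, and the top looks level at (278,290).

```bash
python3 -c "
from rig import arm
print(arm.close_job())"
```

```text
the job is handed in; nothing more can be done
None
```

I levelled the top to about 0.3 mm between the four edge points I felt, stood the feeler back fully down in its holder, released it and handed the job in at about 44 s; no verdict came back.

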